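# Find the fullest tea tin

### The job

We are making tea: first switch on the cup warmer under the mug by flipping its toggle lever fully over towards the mug, to on. Then heft the three identical closed tea tins to find the fullest, which is the heaviest, and finish while holding that one up, upright and still, with its underside at least 15 cm above the table; the program ends with it in the gripper. Leave the two lighter tins standing upright where you found them, never tip a tin over, and do not push the mug or the other things on the table about.

Things in the scene. Friction and masses are not known exactly. Their poses are not given: they have to be found in the camera images.
- tin_a: one of three identical closed square tea tins of bare metal, 60 x 60 x 110 mm tall, a flat 42 mm disc 5 mm proud on the lid. Origin: centre of the underside; z up, x and y square to its sides. Any of the three may be the heaviest (0.55 to 0.75 kg; the others 0.2 to 0.3 kg); names and looks say nothing of it. In the rules, fill_3_core is the unseen fill of the heaviest
- tin_b: one of three identical closed square tea tins of bare metal, 60 x 60 x 110 mm tall, a flat 42 mm disc 5 mm proud on the lid. Origin: centre of the underside; z up, x and y square to its sides. Any of the three may be the heaviest (0.55 to 0.75 kg; the others 0.2 to 0.3 kg); names and looks say nothing of it. In the rules, fill_3_core is the unseen fill of the heaviest
- tin_c: one of three identical closed square tea tins of bare metal, 60 x 60 x 110 mm tall, a flat 42 mm disc 5 mm proud on the lid. Origin: centre of the underside; z up, x and y square to its sides. Any of the three may be the heaviest (0.55 to 0.75 kg; the others 0.2 to 0.3 kg); names and looks say nothing of it. In the rules, fill_3_core is the unseen fill of the heaviest
- switch (a joint): the toggle lever of the cup warmer, in rad: about 0 when off (the lever leans towards the warmer's -x end, away from the mug, 0.5 rad off vertical), 1.0 when fully on (leans as far towards the mug, +x of the warmer). Stiff by friction, it stays where it is left; a push of about 1 N at its tip moves it
- switch_tip (a point): the free end of the toggle lever: the centre of a steel ball 26 mm across on a 10 mm rod. The lever turns about a level axis along the warmer's y, 62 mm above the table and 60 mm below the ball's centre, standing on a grey block 70 x 50 x 25 mm; the ball's centre is 115 mm above the table at both ends of its swing, and travels 58 mm
- warmer: fixed black cup warmer, 240 x 140 mm, top at 40 mm; origin at the centre of its underside, its x along its length towards the mug. The switch stands on its -x half, 75 mm from the centre; a round 104 mm steel plate with the mug on it lies on its +x half, 55 mm from the centre
- mug: lilac mug standing on the warmer's plate, 82 mm across, 92 mm tall, handle to its +y; origin at the centre of its underside. To be left alone
- sugar_bowl: bystander: white bowl, 100 mm across, 55 mm tall, origin under its centre
- honey_jar: bystander: amber jar, 62 mm across, 85 mm tall, origin under its centre
- remote: bystander: black remote control lying flat, 150 x 45 x 18 mm along its x, origin under its centre
- spoon: bystander: steel spoon lying flat, 150 mm long along its x, under 20 mm high, origin near its middle
Mind the look-alikes: they are no part of the job. Leave any red or yellow look-alike of the tin_a alone.

How it is judged:
By the outcome, as a careful person would: the job done as asked, in the order asked, and still so for the second after the job is handed in, while the arm keeps its last pose, push and grip.
It also fails if it takes over 69 s, if anything falls off the work surface, if the arm or the gripper's body presses on something with over 40 N, if the wrist force passes 120 N, or if a joint passes its speed limit or range.

### The arm

A 6-joint arm with a two-finger parallel gripper is mounted at the origin on the work surface. World frame = base frame: x ahead of the robot, y to its left, z up, the work surface at z = 0. Lengths are in m, angles in rad, forces in N, time in s.
With the tool pointing down it reaches from about 0.3 to 0.775 m from the base axis. Payload 14.6 kg.
Tool frame: the origin (TCP) lies on the centre line of the jaws, within the pads' length; the fingertips stand 19 mm ahead of it and the grasp point (between the pads) is the TCP; y points along the fingers, x is the direction in which the jaws open and shut, and the axes are right-handed (so a half turn about y gives the same grasp; the last joint's range is limited). The gripper opens to 94 mm and grips with 3 to 60 N. Pads are 16 mm wide; open, the fingers measure 119 mm over their backs; the gripper's body (75 mm by 177 mm) begins 78 mm behind the grasp point.
Start: joints at [-1.391, 0.3, 1.521, -0, 1.321, -0.067], TCP at [0.134, -0.533, 0.224] pointing down, gripper open.
Joint ranges: [-3.03, 3.03], [-0.79, 2.21], [0.23, 2.52], [-1.04, 4.18], [0, 3.07], [-2.55, 2.55]. Speed limits (rad/s): [2.22, 2.22, 2.57, 3.14, 3.14, 3.14].

### API

Orientations are given as [roll, pitch, yaw] about the fixed x, y, z axes, in that order (R = Rz(yaw) Ry(pitch) Rx(roll)).
In Python, from station import ctrl, optics gives the robot as it stands.
- The arm moves only by the tool jog_arm, never from a script. Its argument "targets" is a list of rows, each a list of 3 entries, a list of its own where there are three numbers: the finger opening in cm, from 0 to 9.4, then the shift along the tool's x, y, z in cm, then the turn about the tool's y in rad. A call has 1 to 10 rows; each row is the pose to reach, as a shift and turn from the pose commanded when the call began, along the tool's axes at that moment; what a row does not reach only later rows make up. A row lasts 1/10 s, in which the tool goes at most 50 mm and 8.59 degrees, less where a joint would pass 70% of its speed; a pose out of reach is approached as far as the arm can. A call with a gripper value outside its range is refused whole. The fingers move at their own pace and stop on an object; "grip_force" is the grip in N (left out, the last holds). Time passes only in rows, so rows that repeat a pose let the fingers close. It gives the time, the measured TCP pose, the force and the opening at its end, in the units of the state.
- ctrl.get_obs(): the state, without advancing time (a new reading comes with each control period).
- optics.camera(name): name is "side" or "top"; returns a dict with "img" (420x560x3 uint8, red, green, blue), "range_z" (420x560 float32, m along the optical axis (not along the pixel's ray), 0 where there is no reading), "camera_matrix" (3x3 intrinsics, pixels), "world_to_cam" (4x4, takes a point from world to camera coordinates). Camera axes: x right, y up, looking along -z (the intrinsics and any distortion apply to the point x, -y, -z); pixel columns grow to the right and rows downward; lengths in m; the calibration is good to about 2 mm. A picture is of the moment at which its call begins.
- ctrl.hand_in(): hands the job in, once; it reports no verdict.
The state is a dict: "time_s": time; "qpos": joint angles; "joint_vel": joint speeds; "tau": joint torques, N m; "ee_pos": TCP position; "eef_rot": TCP orientation; "force": force on the tool from outside, world axes, zero at the start; "moment": the same for the moment, N m; "grip_width": finger opening in m.
Only numpy, scipy, OpenCV 4.12 (cv2) and the standard library are available. Lean on these libraries where they do the work, as an engineer would, in place of code of your own. Each camera call takes 0.05 s, during which the arm holds its last target. There are 200 camera calls.

## Working session

There is one attempt and no reset: what is moved stays moved. The work goes in short steps, Python scripts to look and compute and a tool call to move; the robot and the scene stay as the last step left them, time stands still between calls to the robot, and variables do not carry over. Pictures are saved under pics/ and viewed, about 8 in all and at most 12, crops included, and the job is handed in when it is done.

Besides the shell and the picture viewer there is one more tool, called after "Emit:" as name(argument=value, ...), one argument or row to a line, values as JSON. jog_arm: Moves the arm, as the interface text tells. Its arguments: {"type":"object","properties":{"targets":{"type":"array","items":{"type":"array"}},"grip_force":{"type":"number"}},"required":["targets"]}

```bash
mkdir -p pics; cat > h.py <<'E'
import numpy as np,cv2
from station import ctrl,optics
def shot(n,f):
    d=optics.camera(n); cv2.imwrite(f'pics/{f}.png',d['img'][:,:,::-1]); np.savez(f'{f}.npz',**d); return d
def world(d,u,v,r=None):
    K=d['camera_matrix']; z=d['range_z'][int(v),int(u)] if r is None else r
    p=np.array([(u-K[0,2])/K[0,0]*z,-(v-K[1,2])/K[1,1]*z,-z,1])
    return (np.linalg.inv(d['world_to_cam'])@p)[:3]
E
python3 - <<'E'
from h import *
for n in('side','top'): d=shot(n,n+'0'); print(d['camera_matrix'],d['world_to_cam'])
print(ctrl.get_obs())
E
```

```text
[[382.47576679   0.         279.48508026]
 [  0.         382.47576679 208.92806557]
 [  0.           0.           1.        ]] [[ 0.99634296 -0.08543664  0.00113304 -0.59320966]
 [ 0.06364004  0.75087374  0.65737247 -0.09663845]
 [-0.05701447 -0.65489633  0.75356496 -0.90928258]
 [ 0.          0.          0.          1.        ]]
[[394.18710818   0.         279.15623446]
 [  0.         394.18710818 207.41599758]
 [  0.           0.           1.        ]] [[ 0.01678675 -0.99983891  0.00635244 -0.05262249]
 [ 0.98074554  0.01770184  0.19448609 -0.61350959]
 [-0.19456721  0.00296534  0.98088471 -1.09895411]
 [ 0.          0.          0.          1.        ]]
{'time_s': 0.1, 'qpos': array([-1.39059554e+00,  3.00399573e-01,  1.52149017e+00,  6.84382631e-06,
        1.32072996e+00, -6.65783409e-02]), 'joint_vel': array([ 0.00013671, -0.00191505, -0.00200336,  0.00025051,  0.00097423,
       -0.00097905]), 'tau': array([ 2.07004960e-03, -5.32642722e+01, -3.53283191e+01,  7.09267915e-02,
        2.35034258e-02, -7.09016649e-05]), 'ee_pos': array([ 0.13432726, -0.53312542,  0.22396402]), 'eef_rot': array([-1.57072138e+00,  1.02432912e-03, -1.32401886e+00]), 'force': array([-0.25018389,  0.14186461,  0.0659707 ]), 'moment': array([ 0.00362567, -0.03892248,  0.00276997]), 'grip_width': 0.09384154879148048}
```

View pics/top0.png

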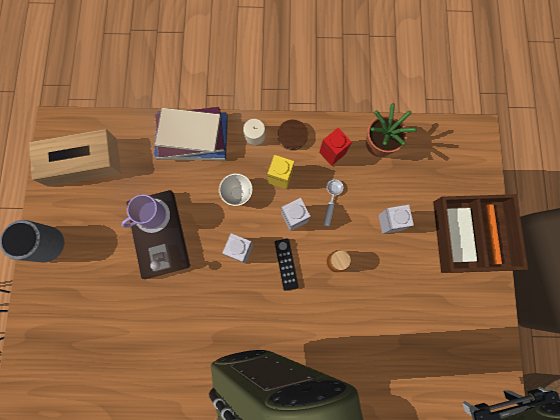

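View pics/side0.png

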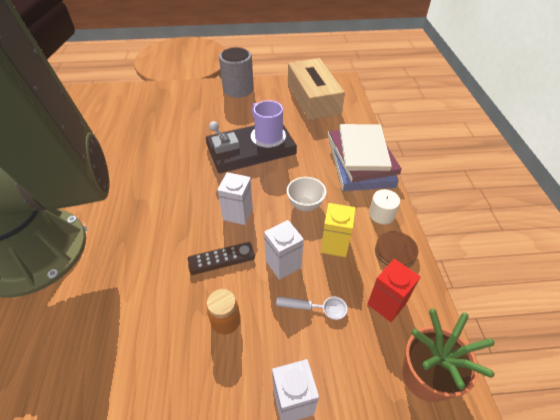

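The top view shows three bare-metal tins at about (238,247), (296,213) and (398,218). The yellow one at (281,170) and the red one at (335,147) are look-alikes. The switch is at (160,257) and the mug at (147,212). Next I'll measure these and confirm them in a crop.

```bash
cat > m.py <<'E'
from h import *
d=np.load('top0.npz'); s=np.load('side0.npz')
def cloud(d):
    v,u=np.mgrid[0:420,0:560]; z=d['range_z'];K=d['camera_matrix']
    P=np.stack([(u-K[0,2])/K[0,0]*z,-(v-K[1,2])/K[1,1]*z,-z,np.ones_like(z)],-1)
    W=(P@np.linalg.inv(d['world_to_cam']).T)[...,:3]; W[z==0]=np.nan; return W
W=cloud(d);S=cloud(s)
def top(W,c,lo,hi,r=.06):
    m=(np.hypot(W[...,0]-c[0],W[...,1]-c[1])<r)&(W[...,2]>lo)&(W[...,2]<hi)
    return W[m]
for n,(u,v) in dict(A=(238,247),B=(296,213),C=(398,218),yel=(281,168),red=(335,145),mug=(147,212),honey=(340,261),bowl=(236,190),remote=(287,264)).items():
    c=W[v,u]
    print(n,'pix',c.round(3))
    if n in'ABC':
      for X in(W,S):
        p=top(X,c,.1,.125)
        if len(p)<20: print(len(p));continue
        r=cv2.minAreaRect((p[:,:2]*1000).astype(np.float32)); print('  rect',np.round(r[0],1),np.round(r[1],1),round(r[2],1),len(p),np.median(p[:,2]).round(3))
p=top(W,W[235,180],.03,.047,.3); p=p[(p[:,1]>.2)]
r=cv2.minAreaRect((p[:,:2]*1000).astype(np.float32)); print('warmer',r,len(p))
for X in(W,S):
    p=top(X,W[257,160],.1,.14,.07); print('ball',p.mean(0) if len(p) else 0,len(p),p.max(0) if len(p) else 0)
a=cv2.resize(d['img'][180:285,120:260],None,fx=4,fy=4,interpolation=2)
b=cv2.resize(s['img'][100:205,180:300],None,fx=2,fy=2,interpolation=2)
c=cv2.resize(d['img'][180:260,260:420],None,fx=1.5,fy=1.5)
o=np.zeros((600,800,3),np.uint8);o[:420,:560]=a;o[:210,560:800]=b;o[420:540,:240]=c
cv2.imwrite('pics/crop1.png',o[:,:,::-1])
E
python3 m.py
```

```text
A pix [0.491 0.069 0.115]
  rect [491.3  73.7] [60.6 59.8] 68.7 483 0.112
  rect [493.4  73.2] [63.5 62. ] 69.6 555 0.11
B pix [ 0.589 -0.089  0.113]
  rect [594.2 -88.7] [60.6 60.4] 26.9 469 0.112
  rect [595.7 -89.4] [61.3 63.6] 27.2 760 0.11
C pix [ 0.579 -0.373  0.118]
  rect [ 585.1 -383. ] [60.2 61.7] 10.0 477 0.112
  rect [ 586.6 -383.2] [60.4 61.3] 10.1 1566 0.11
yel pix [ 0.719 -0.045  0.114]
red pix [ 0.79  -0.2    0.117]
mug pix [0.596 0.35  0.045]
honey pix [ 0.459 -0.215  0.083]
bowl pix [0.677 0.093 0.009]
remote pix [ 0.452 -0.068  0.019]
warmer ((620.9810180664062, 288.2766418457031), (387.5806884765625, 285.75921630859375), 22.416759490966797) 2578
ball [0.43818043 0.28879643 0.12572367] 75 [0.45147344 0.30131464 0.133179  ]
ball [0.44160242 0.28499394 0.11955516] 81 [0.45295503 0.29701886 0.13002774]
```

View pics/crop1.png

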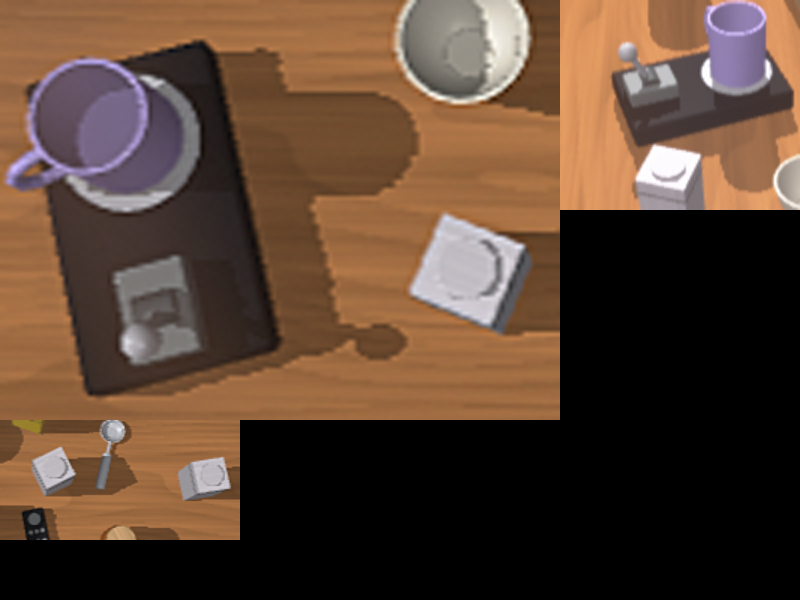

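The crop shows the ball at about crop (138,343), which is top (154,266), leaning away from the mug, so it's off. Warmer corners are at crop (92,393), (278,345), (210,42) and (28,90). Tins A, B and C are plain metal with the lid disc. The two cameras agree within 2 mm on all three tins.

```bash
cat >> h.py <<'E'
def go(*wps):
    "deltas (cm, rad) in tool axes from present pose to waypoints (x,y,z,yaw)"
    o=ctrl.get_obs(); y0=o['eef_rot'][2]; p=o['ee_pos']; c,s=np.cos(y0),np.sin(y0)
    print('now',p.round(4),'rot',o['eef_rot'].round(3),'t',o['time_s'],'q',o['qpos'].round(2),'F',o['force'].round(2),'w',round(o['grip_width'],4))
    for w in wps:
        d=np.array(w[:3])-p; a=(w[3]-y0+np.pi)%(2*np.pi)-np.pi
        print(w,'->',np.round([100*(c*d[0]+s*d[1]),-100*d[2],100*(-s*d[0]+c*d[1])],2),'turn',round(-a,3))
E
python3 - <<'E' | tail -30
import io,contextlib
with contextlib.redirect_stdout(io.StringIO()):
    from m import *
    from h import go
from scipy.optimize import least_squares
for X in(W,S):
    p=top(X,[.438,.287],.105,.14,.025)
    r=least_squares(lambda c:np.linalg.norm(p-c,axis=1)-.013,[.44,.287,.115],loss='soft_l1',f_scale=.002); print('ball',r.x.round(4),len(p))
def onz(u,v,z0):
    a=world(d,u,v,.5);b=world(d,u,v,1.); t=(z0-a[2])/(b[2]-a[2]); return a+t*(b-a)
C=[onz(120+x/4,180+y/4,.04)[:2] for x,y in[(92,393),(278,345),(210,42),(28,90)]]
C=np.array(C); print('corners',C.round(3)); o=C.mean(0)
e=(C[2]-C[1]+C[3]-C[0]); yaw=np.arctan2(e[1],e[0]); print('warmer',o.round(4),yaw, [np.linalg.norm(C[i]-C[i-1]).round(3) for i in range(4)])
x=np.array([np.cos(yaw),np.sin(yaw)])
print('ball pred off',o-x*(.075+.029),'on',o-x*(.075-.029),'mug',o+x*.055)
# tall things near tins
for c in[(.492,.0735),(.595,-.089),(.586,-.383)]:
    p=top(W,c,.13,.6,.13); print(c,len(p),p.max(0) if len(p) else'')
Q=W[(W[...,1]<-.42)&(W[...,1]>-.75)&(W[...,0]>.45)&(W[...,0]<.7)&(W[...,2]>.05)]; print('tray',Q.min(0),Q.max(0))
go((.45,-.2,.224,-1.36),(.388,.277,.19,-1.36))
E
```

```text
ball [0.4391 0.2913 0.1177] 75
ball [0.4404 0.2915 0.1161] 75
corners [[0.403 0.347]
 [0.44  0.215]
 [0.665 0.28 ]
 [0.625 0.414]]
warmer [0.5331 0.3142] 0.2859056760660255 [np.float64(0.232), np.float64(0.137), np.float64(0.234), np.float64(0.139)]
ball pred off [0.43328899 0.28483034] on [0.48893457 0.30118788] mug [0.58583464 0.32967255]
(0.492, 0.0735) 0 
(0.595, -0.089) 0 
(0.586, -0.383) 0 
tray [ 0.45036573 -0.74951805  0.05005293] [ 0.66528378 -0.51826684  0.07682917]
now [ 0.1343 -0.5331  0.224 ] rot [-1.571e+00  1.000e-03 -1.324e+00] t 0.1 q [-1.39  0.3   1.52  0.    1.32 -0.07] F [-0.25  0.14  0.07] w 0.0938
(0.45, -0.2, 0.224, -1.36) -> [-24.59  -0.    38.75] turn 0.036
(0.388, 0.277, 0.19, -1.36) -> [-72.36   3.4   44.39] turn 0.036
```

Emit:
jog_arm(
  targets=[
    [0,[-24.6,0,38.8],-0.039],
    [0,[-24.6,0,38.8],-0.039],
    [0,[-24.6,0,38.8],-0.039],
    [0,[-24.6,0,38.8],-0.039],
    [0,[-24.6,0,38.8],-0.039],
    [0,[-24.6,0,38.8],-0.039],
    [0,[-24.6,0,38.8],-0.039],
    [0,[-24.6,0,38.8],-0.039],
    [0,[-24.6,0,38.8],-0.039],
    [0,[-24.6,0,38.8],-0.039],
  ],
  grip_force=35,
)

```text
time_s: 1.1
ee_pos: [0.4526, -0.1967, 0.2241]
eef_rot: [-1.571, 0.001, -1.281]
force: [1.2, 0.5, -0.3]
grip_width: 0.0175
```

```bash
python3 -c "
from h import *
go((.387,.276,.19,-1.285),(.387,.276,.12,-1.285))"
```

```text
now [ 0.4526 -0.1967  0.2241] rot [-1.571e+00  1.000e-03 -1.281e+00] t 1.1 q [-0.48  0.17  1.68  0.    1.29  0.8 ] F [ 1.15  0.49 -0.25] w 0.0175
(0.387, 0.276, 0.19, -1.285) -> [-47.17   3.41   7.21] turn 0.004
(0.387, 0.276, 0.12, -1.285) -> [-47.17  10.41   7.21] turn 0.004
```

Emit:
jog_arm(
  targets=[
    [0,[-46.9,3.4,7.4],0],
    [0,[-46.9,3.4,7.4],0],
    [0,[-46.9,3.4,7.4],0],
    [0,[-46.9,3.4,7.4],0],
    [0,[-46.9,3.4,7.4],0],
    [0,[-46.9,3.4,7.4],0],
    [0,[-46.9,3.4,7.4],0],
    [0,[-46.9,3.4,7.4],0],
    [0,[-46.9,3.4,7.4],0],
    [0,[-46.9,3.4,7.4],0],
  ],
)

```text
time_s: 2.1
ee_pos: [0.3884, 0.2733, 0.19]
eef_rot: [-1.571, 0.0, -1.283]
force: [0.3, -0.3, 0.4]
grip_width: 0.0007
```

Emit:
jog_arm(
  targets=[
    [0,[0,0,0],0],
    [0,[0,0,0],0],
    [0,[0,4,0],0],
    [0,[0,7,0],0],
    [0,[0,7,0],0],
    [0,[0,7,0],0],
    [0,[0,7,0],0],
  ],
)

```text
time_s: 2.8
ee_pos: [0.3902, 0.2707, 0.1222]
eef_rot: [-1.568, 0.001, -1.286]
force: [0.7, -0.6, -0.0]
grip_width: 0.0004
```

```bash
python3 -c "
from h import *
go((.4953-.021*.959,.3077-.021*.282,.12,-1.285),(.4397-.021*.959,.2914-.021*.282,.12,-1.285))
d=shot('side','side1');e=shot('top','top1')
o=np.hstack([cv2.resize(d['img'][60:260,150:350],(400,400)),cv2.resize(e['img'][160:300,80:220],(400,400))]);cv2.imwrite('pics/c2.png',o[:,:,::-1])"
```

```text
now [0.3902 0.2707 0.1222] rot [-1.568e+00  1.000e-03 -1.286e+00] t 2.8 q [ 0.53  0.25  1.84 -0.    1.05  1.82] F [ 0.66 -0.55 -0.03] w 0.0004
(0.475161, 0.301778, 0.12, -1.285) -> [-0.59  0.22  9.02] turn -0.001
(0.41956099999999996, 0.285478, 0.12, -1.285) -> [-0.59  0.22  3.23] turn -0.001
```

View pics/c2.png

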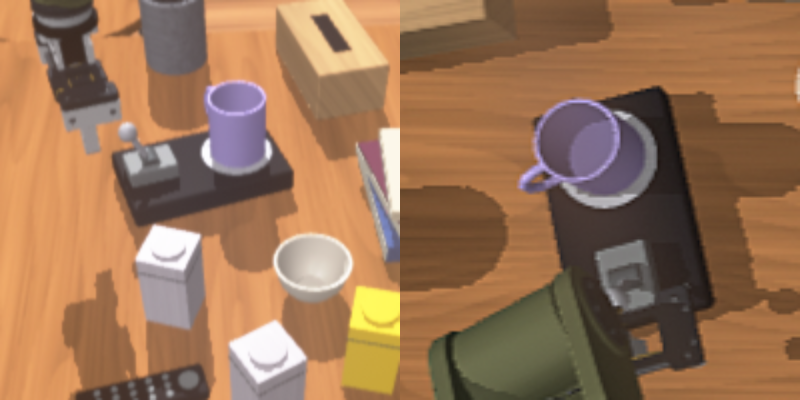

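The closed fingers stand behind the ball (crop (127,131)) at its height and are nearly aligned with it. I'll push along tool z.

Emit:
jog_arm(
  targets=[
    [0,[-0.6,0.1,0],0],
    [0,[-0.6,0.1,2],0],
    [0,[-0.6,0.1,3],0],
    [0,[-0.6,0.1,4],0],
    [0,[-0.6,0.1,5],0],
    [0,[-0.6,0.1,6],0],
    [0,[-0.6,0.1,7],0],
    [0,[-0.6,0.1,8],0],
    [0,[-0.6,0.1,8.6],0],
    [0,[-0.6,0.1,8.6],0],
  ],
)

```text
time_s: 3.9
ee_pos: [0.4693, 0.3006, 0.1189]
eef_rot: [-1.575, -0.0, -1.285]
force: [-9.1, -3.5, 3.3]
grip_width: 0.0005
```

Emit:
jog_arm(
  targets=[
    [0,[0,0,0.2],0],
    [0,[0,0,0.4],0],
    [0,[0,0,0.6],0],
    [0,[0,0,0.6],0],
    [0,[0,0,0.6],0],
  ],
)

```text
time_s: 4.4
ee_pos: [0.4705, 0.301, 0.1186]
eef_rot: [-1.587, -0.002, -1.284]
force: [-46.9, -16.0, 24.5]
grip_width: 0.0007
```

Emit:
jog_arm(
  targets=[
    [0,[0,0,-1],0],
    [0,[0,0,-3],0],
    [0,[0,0,-6],0],
    [0,[0,-4,-9],0],
    [0,[0,-7,-10],0],
    [0,[0,-8,-10],0],
    [0,[0,-8,-10],0],
  ],
)

```text
time_s: 5.1
ee_pos: [0.3808, 0.2748, 0.2006]
eef_rot: [-1.568, 0.001, -1.285]
force: [-0.8, 0.0, 0.1]
grip_width: 0.0006
```

```bash
python3 -c "
from h import *
go()
d=shot('side','side2');e=shot('top','top2')
o=np.hstack([cv2.resize(d['img'][90:190,180:310],(400,308)),cv2.resize(e['img'][160:300,80:220],(308,308))]);cv2.imwrite('pics/c3.png',o[:,:,::-1])"
python3 - <<'E' | tail -1
import io,contextlib
from m import *
X=cloud(np.load('side2.npz'))
p=X[(abs(X[...,0]-.49)<.05)&(abs(X[...,1]-.305)<.035)&(X[...,2]>.107)&(X[...,2]<.14)]
from scipy.optimize import least_squares
r=least_squares(lambda c:np.linalg.norm(p-c,axis=1)-.013,[.49,.305,.115],loss='soft_l1',f_scale=.002);d=r.x-[.4397,.2914,.116];print('ball',r.x.round(4),len(p),'moved',np.linalg.norm(d[:2]),np.arctan2(d[1],d[0]))
E
```

```text
now [0.3808 0.2748 0.2006] rot [-1.568e+00  1.000e-03 -1.285e+00] t 5.1 q [ 0.55  0.14  1.77 -0.    1.22  1.83] F [-0.76  0.04  0.11] w 0.0006
ball [0.4922 0.3062 0.1141] 73 moved 0.05451447088197973 0.2752507994993807
```

View pics/c3.png

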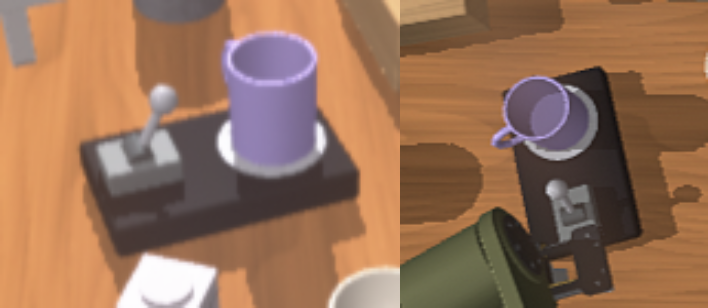

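The lever now leans towards the mug, with the ball at crop (163,98). It moved 55 mm and stopped hard against its end, so the warmer is on. Next is tin A.

```bash
python3 -c "
from h import *
go((.492,.0735,.19,-.366))"
```

```text
now [0.3802 0.2743 0.1983] rot [-1.572 -0.    -1.285] t 5.2 q [ 0.55  0.14  1.77 -0.    1.22  1.83] F [ 0.27 -0.21 -0.97] w 0.0005
(0.492, 0.0735, 0.19, -0.366) -> [22.41  0.83  5.07] turn -0.919
```

Emit:
jog_arm(
  targets=[
    [9.4,[22.4,0.8,5.1],-0.919],
    [9.4,[22.4,0.8,5.1],-0.919],
    [9.4,[22.4,0.8,5.1],-0.919],
    [9.4,[22.4,0.8,5.1],-0.919],
    [9.4,[22.4,0.8,5.1],-0.919],
    [9.4,[22.4,0.8,5.1],-0.919],
    [9.4,[22.4,0.8,5.1],-0.919],
    [9.4,[22.4,0.8,5.1],-0.919],
    [9.4,[22.4,0.8,5.1],-0.919],
    [9.4,[22.4,0.8,5.1],-0.919],
  ],
)

```text
time_s: 6.2
ee_pos: [0.4919, 0.0741, 0.1908]
eef_rot: [-1.571, 0.001, -0.368]
force: [-0.8, 0.8, 0.6]
grip_width: 0.0772
```

Emit:
jog_arm(
  targets=[
    [9.4,[0,0,0],0],
    [9.4,[0,0,0],0],
    [9.4,[0,0,0],0],
  ],
)

```text
time_s: 6.5
ee_pos: [0.492, 0.074, 0.1915]
eef_rot: [-1.571, -0.0, -0.366]
force: [0.1, 0.5, 0.6]
grip_width: 0.0937
```

```bash
python3 -c "
from h import *
go((.492,.0735,.065,-.366))"
```

```text
now [0.492  0.074  0.1915] rot [-1.571 -0.    -0.366] t 6.5 q [0.08 0.21 1.71 0.   1.22 0.44] F [0.09 0.51 0.63] w 0.0937
(0.492, 0.0735, 0.065, -0.366) -> [ 0.02 12.65 -0.04] turn -0.0
```

Emit:
jog_arm(
  targets=[
    [9.4,[0,4,0],0],
    [9.4,[0,8,0],0],
    [9.4,[0,11,0],0],
    [9.4,[0,12.6,0],0],
    [9.4,[0,12.6,0],0],
    [9.4,[0,12.6,0],0],
    [9.4,[0,12.6,0],0],
  ],
)

```text
time_s: 7.2
ee_pos: [0.4927, 0.0739, 0.0667]
eef_rot: [-1.57, -0.002, -0.366]
force: [0.7, 0.1, 0.0]
grip_width: 0.0941
```

Emit:
jog_arm(
  targets=[
    [6.6,[0,0,0],0],
    [6.3,[0,0,0],0],
    [5,[0,0,0],0],
    [5,[0,0,0],0],
    [5,[0,0,0],0],
    [5,[0,0,0],0],
    [5,[0,0,0],0],
    [5,[0,0,0],0],
  ],
)

```text
time_s: 8.0
ee_pos: [0.4918, 0.0739, 0.0655]
eef_rot: [-1.571, 0.0, -0.366]
force: [-4.7, 2.3, 5.0]
grip_width: 0.0594
```

Emit:
jog_arm(
  targets=[
    [5,[0,-0.5,0],0],
    [5,[0,-1.5,0],0],
    [5,[0,-2.5,0],0],
    [5,[0,-3,0],0],
    [5,[0,-3,0],0],
    [5,[0,-3,0],0],
    [5,[0,-3,0],0],
    [5,[0,-3,0],0],
    [5,[0,-3,0],0],
  ],
)

```text
time_s: 8.9
ee_pos: [0.4919, 0.0738, 0.0952]
eef_rot: [-1.571, 0.0, -0.366]
force: [-0.2, 0.8, -6.3]
grip_width: 0.0598
```

Emit:
jog_arm(
  targets=[
    [5,[0,0,0],0],
    [5,[0,0,0],0],
  ],
)

```text
time_s: 9.1
ee_pos: [0.492, 0.0738, 0.0954]
eef_rot: [-1.571, 0.0, -0.366]
force: [-0.6, -0.6, -7.9]
grip_width: 0.0596
```

Emit:
jog_arm(
  targets=[
    [5,[0,0,0],0],
    [5,[0,0,0],0],
  ],
)

```text
time_s: 9.3
ee_pos: [0.492, 0.0738, 0.0954]
eef_rot: [-1.571, 0.0, -0.366]
force: [0.1, 0.8, -6.5]
grip_width: 0.0598
```

Tin A pulls about 6.9 N, or 0.70 kg. That is inside the heaviest tin's 0.55–0.75 kg range, while a light tin would pull at most 2.9 N, and the free reading here was under 1 N. So A is the fullest, and I can leave the other two untouched. Lifting A now.

Emit:
jog_arm(
  targets=[
    [5,[0,-2,0],0],
    [5,[0,-5,0],0],
    [5,[0,-8,0],0],
    [5,[0,-11,0],0],
    [5,[0,-14,0],0],
    [5,[0,-16,0],0],
    [5,[0,-17,0],0],
    [5,[0,-17,0],0],
    [5,[0,-17,0],0],
    [5,[0,-17,0],0],
  ],
)

```text
time_s: 10.3
ee_pos: [0.4916, 0.0738, 0.2641]
eef_rot: [-1.572, 0.002, -0.366]
force: [-0.0, -0.3, -7.9]
grip_width: 0.0594
```

Emit:
jog_arm(
  targets=[
    [5,[0,0,0],0],
    [5,[0,0,0],0],
    [5,[0,0,0],0],
    [5,[0,0,0],0],
    [5,[0,0,0],0],
    [5,[0,0,0],0],
    [5,[0,0,0],0],
    [5,[0,0,0],0],
  ],
)

```text
time_s: 11.1
ee_pos: [0.492, 0.0738, 0.2655]
eef_rot: [-1.571, -0.0, -0.366]
force: [0.4, -0.7, -6.7]
grip_width: 0.06
```

```bash
python3 -c "
from h import *
go()
z=[]
for i in range(8): optics.camera('top'); z.append(ctrl.get_obs()['force'][2])
print('Fz',np.mean(z),np.round(z,1))
d=shot('side','side3');go()"
```

```text
now [0.492  0.0738 0.2655] rot [-1.571 -0.    -0.366] t 11.1 q [0.08 0.15 1.61 0.   1.38 0.44] F [ 0.41 -0.69 -6.72] w 0.06
Fz -6.958124485320141 [-6.5 -7.  -7.2 -8.  -6.9 -6.1 -7.3 -6.7]
now [0.492  0.0738 0.2655] rot [-1.571  0.    -0.366] t 11.55 q [0.08 0.15 1.61 0.   1.38 0.44] F [ 0.33 -1.27 -6.54] w 0.0599
```

View pics/side3.png

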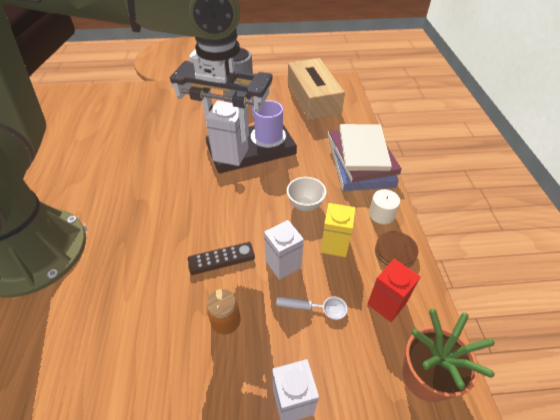

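The tin hangs upright in the gripper at about (228,135), with its underside near 0.20 m. The other tins, at (284,250) and (295,390), and everything else look unmoved. Handing in.

```bash
python3 -c "
from h import *
ctrl.hand_in();go()"
```

```text
the job is handed in; nothing more can be done
the job is handed in; nothing more can be done
```

The cup warmer is on, and the job was handed in at about 11.6 s with the heaviest tin (the one I call A, nearest the warmer) held up in the gripper. The hand-in gave no verdict.

- **Switch:** I pushed the lever over to its hard stop. The ball measured 55 mm of travel against the nominal 58 mm, which is within the error of my measurement. At the stop the fingers pressed with about 55 N (wrist reading), under the 120 N wrist limit. It is above 40 N, but that limit covers the arm and the gripper's body, and only the fingertips should have touched.
- **Tin:** A pulled about 7.0 N averaged over 8 readings, or 0.71 kg. Only the heaviest tin can weigh that much.
- **Not done as worded:** I hefted only A, not all three. A light tin can weigh at most 0.3 kg, so the result was already clear, and the other two stayed untouched where they stood.
- **Last check:** A was upright and still at about 0.20 m underside height, gripped at 35 N. The mug, the other tins and the other items looked unmoved in the last picture.

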